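Finish the crosswise display riser on the breakfast buffet

ROBOT

A 6-joint arm with a two-finger parallel gripper is mounted at the origin on the work surface. World frame = base frame: x ahead of the robot, y to its left, z up, the work surface at z = 0. Lengths are in m, angles in degrees, forces in N, time in s.
With the tool pointing down it reaches from about 0.375 to 0.925 m from the base axis. Payload 5.7 kg.
Tool frame: the origin (TCP) lies between the finger pads; the fingertips stand 8 mm ahead of it and the grasp point (between the pads) lies 11 mm behind it; z points along the fingers, y is the line along which they close (so a half turn about z gives the same grasp; the last joint's range is limited). The gripper opens to 88 mm and grips with 3 to 60 N. Pads are 20 mm wide; open, the fingers measure 115 mm over their backs; the gripper's body (75 mm by 178 mm) begins 61 mm behind the grasp point.
Start: joints at [-71.797, 20.558, 86.54, -0, 72.909, -6.595], TCP at [0.252, -0.545, 0.231] pointing down, gripper open.
Joint ranges: [-170.27, 170.27], [-57.76, 135], [12.27, 136.19], [-55.21, 235.2], [11.17, 155.16], [-170.74, 170.74]. Speed limits (degrees/s): [136.94, 136.94, 180, 180, 180, 180].

INTERFACE

Orientations are given as [roll, pitch, yaw] about the fixed x, y, z axes, in that order (R = Rz(yaw) Ry(pitch) Rx(roll)).
In Python, from plant import arm gives the robot as it stands.
- The arm moves only by the tool move_arm, never from a script. Its argument "moves" is one flat list of numbers, 7 for each row, row after row: the shift along the tool's x, y, z in cm, then the turn, a rotation vector about the tool's x, y, z in units of 5 degrees (1.0 is 5 degrees), then the finger opening in cm, from 0 to 8.78. A call has exactly 8 rows; each row shifts and turns the commanded pose from where the row before left it, along the tool's axes as they then stand; what a row does not reach is not made up. A row lasts 1/10 s, in which the tool goes at most 50 mm and 8.59 degrees, less where a joint would pass 70% of its speed; a pose out of reach is approached as far as the arm can. A call with a gripper value outside its range is refused whole. The fingers move at their own pace and stop on an object; "newtons" is the grip in N (left out, the last holds). Time passes only in rows, so rows that do not move let the fingers close, or fill a call up. It gives the time, the measured TCP pose, the force, the opening and the grip force at its end, in the units of the state.
- arm.get_state(): the state, without advancing time (a new reading comes with each control period).
- arm.snapshot(name): name is "scene" or "top" or "wrist"; returns a dict with "image" (480x640x3 uint8, blue, green, red), "camera_matrix" (3x3 intrinsics, pixels), "world_to_cam" (4x4, takes a point from world to camera coordinates). Camera axes: x right, y down, z forward; pixel columns grow to the right and rows downward; lengths in m; the calibration is good to about 2 mm. A picture is of the moment at which its call begins. There is no depth.
- arm.finish_job(): hands the job in; it is judged then, once.
The state is a dict: "t": time; "joint_pos": joint angles; "joint_velocities": joint speeds; "joint_torque": joint torques, N m; "tool_pos": TCP position; "tool_rot": TCP orientation; "wrist_force": force on the tool from outside, world axes, zero at the start; "ft_torque": the same for the moment, N m; "finger_gap": finger opening in m; "finger_force": force on a finger pad.
Only numpy, scipy, OpenCV 4.12 (cv2) and the standard library are available. Lean on these libraries where they do the work, as an engineer would, in place of code of your own. Each camera call takes 0.05 s, during which the arm holds its last target. There are 200 camera calls.

TASK

Build up the wooden riser on the display stand: lay the two narrow slats level across the stand's two rails, square to them, about 80 mm apart, one on each side of the middle. Swing up the sprung clamp arm on the sloping holder until it stays open by itself, take out the wide board, and lay it centred on top, crosswise over both slats. The stand's height is not known beforehand: set every piece down gently, without dropping or pressing it hard, leave the clamp open and leave the crockery, jar and spoon where they are.

Things in the scene. Friction and masses are not known exactly. Their poses are not given: they have to be found in the camera images.
- stand: Fixed display stand: 150 mm square foot, column, 150 mm square wooden deck with two rails, the tower's first layer. Origin: middle of the foot on the counter, z up. Rails run along y, 150 long, 24 wide, 20 high (mm), centred at x = -50 and +50 mm. The deck's height is NOT reported: rail tops are 105 to 145 mm above the counter, and do not give under 25 N. Find it by touch or camera.
- slat_a_mid (a point): Narrow wooden slat, 160 (x) x 30 (y) x 22 (z) mm, 50 to 110 g, lying flat on the counter. Point: its centre, half-way up; x along its length, z up.
- slat_b_mid (a point): The other narrow slat, same size; point and axes as slat_a.
- board_mid (a point): Wide wooden board, 160 (x) x 54 (y) x 16 (z) mm, 70 to 140 g, on the holder's slope under the clamp arm. Point: its centre; x along its length, up the slope; z normal to its face, leaning 0.33 rad to the holder's -x. The spine under it is 36 mm wide: its long edges stand out 9 mm each side, with 35 mm or more free below them. A lip stops its lower end and stays 4 mm under the board's top face.
- holder: Sloping holder fixed to the counter, foot 200 (x) x 110 (y) x 12 mm. Origin: middle of the foot, on the counter; its x points from the slope's low end to its high end, y along the hinge. The slope rises 0.33 rad (19 deg) towards +x; the board's centre starts at about x -24, z 82 mm.
- clamp (a joint): Angle of the steel clamp arm, rad: 0 closed on the board, 1.75 fully open (stop). A spring closes it, about 7 N at the grip bar, up to the dead centre at about 1.0: let go before that, it snaps shut; beyond it the spring swings it to the open stop and holds it there.
- clamp_bar (a point): Middle of the grip bar: round, 12 mm thick, along the holder's y, between two posts 66 mm apart; pinch it from above at its middle, fingers on its -x and +x sides; 36 mm free below it to the arm. It swings about clamp_hinge, up and over to the holder's +x: at angle q it is at hinge + 92 mm * (-cos(q + 0.18), sin(q + 0.18)) in the holder's (x, z).
- clamp_hinge (a point): The clamp's hinge axis (along the holder's y), 130 mm above the counter at the high end of the slope.
- mug_a_mid (a point): Bystander: white mug, 90 mm tall. Point: on its axis, half-way up.
- mug_b_mid (a point): Bystander: white mug, 90 mm tall. Point: on its axis, half-way up.
- pitcher_mid (a point): Bystander: steel milk pitcher with a handle, 110 mm tall. Point: on its axis, half-way up.
- jar_mid (a point): Bystander: glass jar with steel lid, 100 mm tall. Point: on its axis, half-way up.
- spoon_mid (a point): Bystander: steel spoon, 150 mm long, lying between the slats. Point: near its middle.
- slat_a: The same slat as slat_a_mid; origin at the centre of its underside.
- slat_b: The same slat as slat_b_mid; origin at the centre of its underside.
- board: The same board as board_mid; origin at the centre of its underside.

How it is judged:
By the outcome, as a careful person would: the job done as asked, in the order asked, and still so for the second after the job is handed in, with the robot touching nothing.
It also fails if it takes over 72 s, if anything falls off the work surface, if the arm or the gripper's body presses on something with over 40 N, if the wrist force passes 120 N, or if a joint passes its speed limit or range.

## Working session

There is one attempt and no reset: what is moved stays moved. The work goes in short steps, Python scripts to look and compute and a tool call to move; the robot and the scene stay as the last step left them, time stands still between calls to the robot, and variables do not carry over. Pictures are saved under pics/ and viewed, at most 13 in all, crops included, and the job is handed in when it is done.

Besides the shell and the picture viewer there is one more tool, called after "Request:" by a JSON object that holds its "fn" and its "kwargs". move_arm: Moves the arm, as the interface text tells. Its arguments: {"type":"object","properties":{"moves":{"type":"array"},"newtons":{"type":"number"}},"required":["moves"]}

```bash
mkdir -p pics; ls
cat > h.py <<'E'
import numpy as np, cv2
from plant import arm
def snap(n,f=None):
    s=arm.snapshot(n)
    if f: cv2.imwrite('pics/'+f,s['image'])
    np.savez('/tmp/'+n+'.npz',image=s['image'],K=s['camera_matrix'],T=s['world_to_cam'])
    return s
def load(n):
    d=np.load('/tmp/'+n+'.npz'); return d['image'],d['K'],d['T']
def ray(K,T,uv):
    d=np.linalg.inv(np.asarray(K))@np.array([uv[0],uv[1],1.]); R=T[:3,:3]
    return -R.T@T[:3,3], R.T@d
def onz(K,T,uv,z):
    o,d=ray(K,T,uv); return o+d*(z-o[2])/d[2]
def proj(K,T,p):
    c=T[:3,:3]@np.asarray(p)+T[:3,3]; q=np.asarray(K)@c; return q[:2]/q[2]
def tri(views):
    A=np.zeros((3,3));b=np.zeros(3)
    for K,T,uv in views:
        o,d=ray(K,T,uv); d=d/np.linalg.norm(d); P=np.eye(3)-np.outer(d,d); A+=P;b+=P@o
    x=np.linalg.solve(A,b); return x
E
python3 - <<'E'
from h import *
for n in ['scene','top','wrist']:
    s=snap(n,n+'0.png'); K,T=s['camera_matrix'],s['world_to_cam']
    print(n,np.round(ray(K,T,(320,240)),3).tolist(),np.round(K,1).tolist())
print(arm.get_state())
E
```

```text
pics
scene [[1.475, 0.329, 1.336], [-0.58, -0.159, -0.799]] [[542.4, 0.0, 317.7], [0.0, 542.4, 241.9], [0.0, 0.0, 1.0]]
top [[0.384, 0.073, 1.108], [0.22, 0.008, -0.976]] [[459.2, 0.0, 323.2], [0.0, 459.2, 243.4], [0.0, 0.0, 1.0]]
wrist [[0.327, -0.509, 0.385], [-0.27, -0.132, -0.954]] [[367.4, 0.0, 316.9], [0.0, 367.4, 240.8], [0.0, 0.0, 1.0]]
{'t': 0.15, 'joint_pos': array([-7.17966360e+01,  2.05897556e+01,  8.65832788e+01, -6.49109666e-04,
        7.29089251e+01, -6.59523544e+00]), 'joint_velocities': array([ 0.04350326, -0.16921662, -0.16824611,  0.01040928,  0.04342978,
       -0.02671804]), 'joint_torque': array([-1.26064260e-04, -5.15756249e+01, -2.71010149e+01,  6.74106111e-02,
        3.05540173e-02, -8.54427526e-05]), 'tool_pos': array([ 0.25148134, -0.54418932,  0.22999891]), 'tool_rot': array([-1.79918512e+02, -8.79735089e-03,  2.47987844e+01]), 'wrist_force': array([-0.7227092 ,  0.20293463, -0.62666915]), 'ft_torque': array([ 0.03809681, -0.01169792,  0.02586499]), 'finger_force': 0.0, 'finger_gap': 0.0878918797541378}
```

View pics/top0.png

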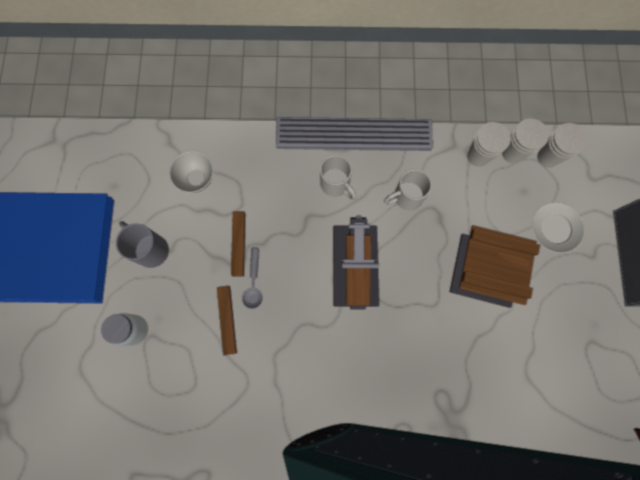

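View pics/scene0.png

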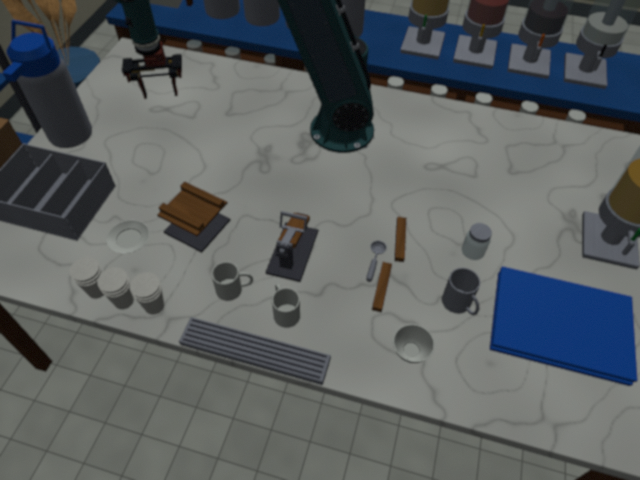

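Top view: slats at about (238,243) and (227,320), holder/board at (356,265), stand at (500,265), mugs at (336,175) and (410,190), spoon at (253,280). The scene view shows the same, with the stand at (195,210) and the clamp at (293,235).

Run:
```python
from h import *
for n in ['top','scene']:
    im,K,T=load(n); h=cv2.cvtColor(im,cv2.COLOR_BGR2HSV)
    m=cv2.inRange(h,(4,100,40),(20,255,230))
    cs,_=cv2.findContours(m,cv2.RETR_EXTERNAL,cv2.CHAIN_APPROX_NONE)
    for c in cs:
        if cv2.contourArea(c)<150: continue
        r=cv2.minAreaRect(c); (u,v)=r[0]
        if n=='top' and not(180<u<600 and 180<v<380): continue
        if n=='scene' and not(150<u<450 and 150<v<330): continue
        print(n,np.round(r[0],1),np.round(r[1],1),round(r[2],1))
        b=cv2.boxPoints(r); P=np.array([onz(K,T,p,.022) for p in b])
        print('  z22 centre',P.mean(0).round(4),[round(float(np.linalg.norm(P[i]-P[(i+1)%4])),4) for i in range(2)],[round(float(np.degrees(np.arctan2(*(P[i]-P[(i+1)%4])[1::-1]))),1) for i in range(2)])
im,K,T=load('top'); a=cv2.resize(im[190:330,310:560],None,fx=3.2,fy=3.2,interpolation=cv2.INTER_CUBIC)
im,K,T=load('scene'); b=cv2.resize(im[170:290,140:340],None,fx=4,fy=4,interpolation=cv2.INTER_CUBIC)
cv2.imwrite('pics/c1.png',a);cv2.imwrite('pics/c2.png',b)
```

```text
top [226.2 319.9] [67.6 12.2] 84.5
  z22 centre [0.4358 0.2983 0.022 ] [0.0289, 0.1568] [96.3, 8.7]
top [357.5 287. ] [36. 23.] 90.0
  z22 centre [ 0.5162 -0.0089  0.022 ] [0.055, 0.0857] [90.8, -0.5]
top [499.9 265.4] [73.2 64.3] 14.0
  z22 centre [ 0.5736 -0.3506  0.022 ] [0.16, 0.175] [163.4, 76.1]
top [237.7 243.5] [11.5 63.2] 1.1
  z22 centre [0.6187 0.2808 0.022 ] [0.1566, 0.0282] [-177.9, 89.6]
scene [381.5 286.3] [ 8.7 47.5] 12.3
  z22 centre [0.6277 0.2814 0.022 ] [0.1612, 0.0253] [2.3, -88.4]
scene [400. 239.] [42.  8.] 90.0
  z22 centre [0.4459 0.2988 0.022 ] [0.0251, 0.161] [-73.3, -169.1]
scene [190.8 208.4] [56.3 42.9] 26.6
  z22 centre [ 0.5164 -0.3607  0.022 ] [0.1685, 0.2085] [4.7, -105.2]
```

View pics/c1.png

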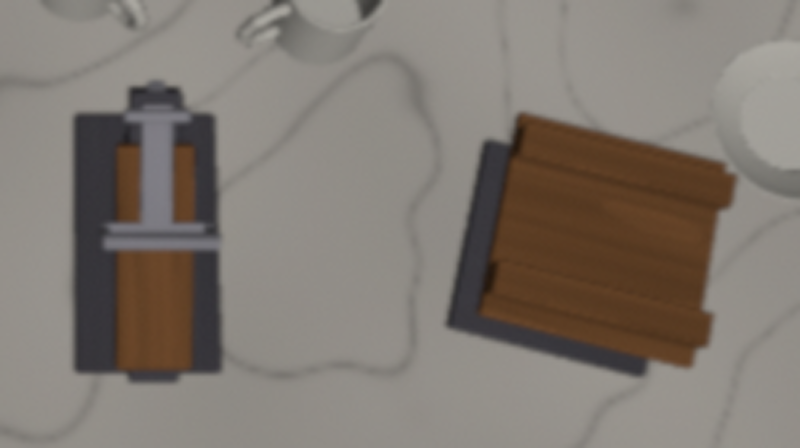

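View pics/c2.png

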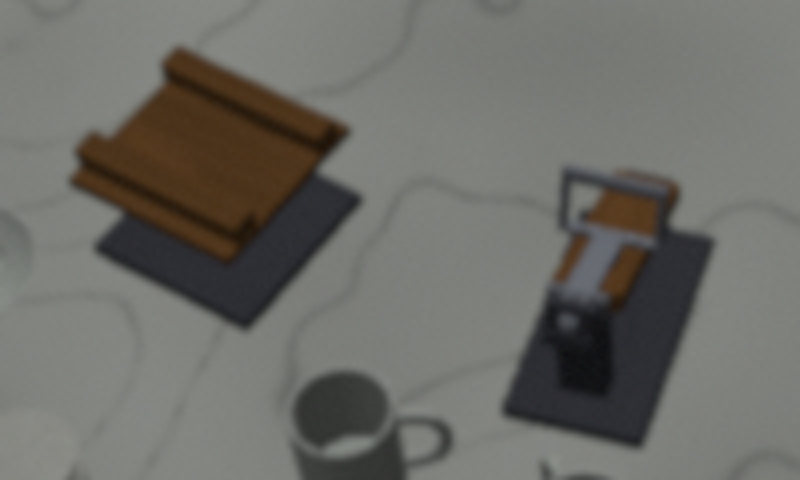

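Crops: rails are tilted about 15°. Top crop rail ends are at (524,114), (734,172), (497,262), (712,312). The grip bar in the top crop is (103..218, 242); in the scene crop it runs (563,170)–(668,193).

Run:
```python
from h import *
a,K1,T1=load('top'); b,K2,T2=load('scene')
t=lambda u,v:(310+u/3.2,190+v/3.2); s=lambda u,v:(140+u/4,170+v/4)
def tr(n,p,q):
    x=tri([(K1,T1,t(*p)),(K2,T2,s(*q))]); r=np.linalg.norm(proj(K1,T1,x)-t(*p))+np.linalg.norm(proj(K2,T2,x)-s(*q)); print(n,x.round(4),round(r,2))
tr('farrail +y farcorner',(524,114),(255,222)) # far x rail, +y end, outer
tr('farrail -y',(734,172),(80,150))
tr('near rail -y',(712,312),(180,47))
tr('near rail +y',(497,262),(350,128))
tr('bar -y',(218,242),(563,170)); tr('bar +y',(103,242),(668,193))
def g(n,L,z,f,K,T):
    for p in L: print(n,onz(K,T,f(*p),z).round(4))
g('foot top',[(75,115),(215,115),(220,372),(75,372)],.012,t,K1,T1)
g('foot sc',[(503,410),(640,445),(713,238)],.012,s,K2,T2)
g('standfoot top',[(487,140),(447,326),(645,375)],.01,t,K1,T1)
g('standfoot sc',[(97,246),(245,328),(360,200)],.01,s,K2,T2)
g('board low end z~.06',[(118,370),(190,370)],.064,t,K1,T1)
g('spoon',[(0,0)],.0,lambda *_:(255,248),K1,T1)
```

```text
farrail +y farcorner [ 0.6413 -0.2511  0.1251] 5.97
farrail -y [ 0.6063 -0.4038  0.1111] 2.47
near rail -y [ 0.5056 -0.3684  0.131 ] 4.67
near rail +y [ 0.5376 -0.2243  0.1229] 8.65
bar -y [ 0.5473 -0.0437  0.143 ] 0.11
bar +y [0.5462 0.0336 0.143 ] 0.75
foot top [0.6671 0.0492 0.012 ]
foot top [ 0.6686 -0.0586  0.012 ]
foot top [ 0.4719 -0.0599  0.012 ]
foot top [0.4705 0.0476 0.012 ]
foot sc [ 0.6741 -0.0533  0.012 ]
foot sc [0.6743 0.0516 0.012 ]
foot sc [0.477  0.0488 0.012 ]
standfoot top [ 0.6521 -0.2678  0.01  ]
standfoot top [ 0.5085 -0.2305  0.01  ]
standfoot top [ 0.474 -0.376  0.01 ]
standfoot sc [ 0.6197 -0.4046  0.01  ]
standfoot sc [ 0.6589 -0.264   0.01  ]
standfoot sc [ 0.5188 -0.2277  0.01  ]
board low end z~.06 [0.4682 0.0184 0.064 ]
board low end z~.06 [ 0.4689 -0.0324  0.064 ]
spoon [0.6115 0.2418 0.    ]
```

```bash
cat >> h.py <<'E'
from scipy.spatial.transform import Rotation as Ro
def rot(rpy): return Ro.from_euler('xyz',rpy,degrees=True)
def plan(wps,st=None):
    """wps: list of (pos, rpy, n rows); prints one row to repeat n times for each"""
    st=st or arm.get_state(); p,R=np.array(st['tool_pos']),rot(st['tool_rot'])
    for q,rpy,n in wps:
        q=np.array(q,float); R2=rot(rpy); w=(R.inv()*R2).as_rotvec(); d=R.inv().apply(q-p)
        A=sum(Ro.from_rotvec(w*i/n).as_matrix() for i in range(n)); s=np.linalg.solve(A,d)
        print(n,'x',np.round(np.r_[s*100,np.degrees(w)/n/5],2).tolist(),'| mm/row',round(float(np.linalg.norm(s)*1000),1),'deg',round(float(np.linalg.norm(np.degrees(w))/n),1))
        p,R=q,R2
def st():
    s=arm.get_state(); print({k:np.round(s[k],4).tolist() for k in ['t','tool_pos','tool_rot','wrist_force','finger_gap','finger_force']}); return s
E
python3 - <<'E'
from h import *
plan([((.42,-.25,.26),(180,0,18),8),((.45,.12,.23),(180,0,12),8),((.437,.30,.13),(180,0,8),8)])
E
```

```text
8 x [3.32, -2.63, -0.37, -0.0, -0.0, 0.17] | mm/row 42.6 deg 0.8
8 x [1.59, -4.36, 0.37, -0.0, -0.0, 0.15] | mm/row 46.6 deg 0.8
8 x [0.24, -2.24, 1.25, 0.0, -0.0, 0.1] | mm/row 25.8 deg 0.5
```

Request:
{"fn": "move_arm", "kwargs": {"moves": [3.3, -2.6, -0.4, 0, 0, 0.2, 8.5, 3.3, -2.6, -0.4, 0, 0, 0.2, 8.5, 3.3, -2.6, -0.4, 0, 0, 0.2, 8.5, 3.3, -2.6, -0.4, 0, 0, 0.2, 8.5, 3.3, -2.6, -0.4, 0, 0, 0.2, 8.5, 3.3, -2.6, -0.4, 0, 0, 0.2, 8.5, 3.3, -2.6, -0.4, 0, 0, 0.2, 8.5, 3.3, -2.6, -0.4, 0, 0, 0.2, 8.5]}}

```text
t: 0.95
tool_pos: [0.4223, -0.2535, 0.2627]
tool_rot: [-180.0, 0.0, 16.7]
wrist_force: [0.9, -0.6, 0.2]
finger_gap: 0.0852
finger_force: 0.0
```

Run:
```python
from h import *
s=st(); snap('wrist','w1.png')
plan([((.45,.12,.23),(180,0,12),8),((.437,.30,.13),(180,0,8),8)])
im,K,T=load('wrist'); print(np.round(ray(K,T,(320,240)),3).tolist())
```

```text
{'t': 0.95, 'tool_pos': [0.4223, -0.2535, 0.2627], 'tool_rot': [-179.9803, 0.0087, 16.7447], 'wrist_force': [0.8994, -0.5957, 0.2411], 'finger_gap': 0.0852, 'finger_force': 0.0}
8 x [1.47, -4.38, 0.43, -0.0, -0.01, 0.12] | mm/row 46.4 deg 0.6
8 x [0.24, -2.24, 1.25, 0.0, -0.0, 0.1] | mm/row 25.8 deg 0.5
[[0.502, -0.229, 0.417], [-0.285, -0.094, -0.954]]
```

View pics/w1.png

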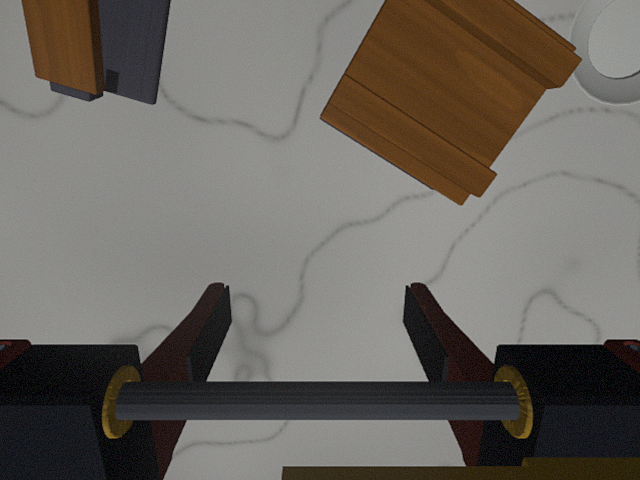

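Wrist view: stand rails at upper right (near rail from (330,115) to (490,180), far rail end near (570,60)), the board's low end at upper left (65,85), and the fingers at (220,290) and (410,290).

Request:
{"fn": "move_arm", "kwargs": {"moves": [1.5, -4.4, 0.4, 0, 0, 0.1, 7.0, 1.5, -4.4, 0.4, 0, 0, 0.1, 7.0, 1.5, -4.4, 0.4, 0, 0, 0.1, 7.0, 1.5, -4.4, 0.4, 0, 0, 0.1, 7.0, 1.5, -4.4, 0.4, 0, 0, 0.1, 7.0, 1.5, -4.4, 0.4, 0, 0, 0.1, 7.0, 1.5, -4.4, 0.4, 0, 0, 0.1, 7.0, 1.5, -4.4, 0.4, 0, 0, 0.1, 7.0]}}

```text
t: 1.8
tool_pos: [0.4461, 0.1175, 0.2305]
tool_rot: [180.0, -0.0, 12.8]
wrist_force: [0.7, -0.5, 0.3]
finger_gap: 0.0701
finger_force: 0.0
```

```bash
cat > sl.py <<'E'
from h import *
def wood(z,name='wrist',minA=600):
    im,K,T=load(name); h=cv2.cvtColor(im,cv2.COLOR_BGR2HSV)
    m=cv2.inRange(h,(4,90,40),(22,255,255)); m[330:]=0
    for c in cv2.findContours(m,cv2.RETR_EXTERNAL,cv2.CHAIN_APPROX_NONE)[0]:
        if cv2.contourArea(c)<minA: continue
        P=np.array([onz(K,T,p[0],z)[:2] for p in c]).astype(np.float32)*1000
        r=cv2.minAreaRect(P); b=cv2.boundingRect(c)
        print('px',b,'mm c',np.round(r[0],1),'size',np.round(r[1],1),'ang',round(r[2],1))
E
python3 - <<'E'
from sl import *
s=st(); snap('wrist','w2.png'); wood(.022)
plan([((.437,.30,.13),(180,0,8),8)])
E
```

```text
{'t': 1.8, 'tool_pos': [0.4461, 0.1175, 0.2305], 'tool_rot': [179.9981, -0.0008, 12.7838], 'wrist_force': [0.742, -0.534, 0.3401], 'finger_gap': 0.0701, 'finger_force': 0.0}
px (428, 122, 101, 110) mm c [505.7 -25. ] size [70.3 98.1] ang 80.4
px (112, 95, 50, 163) mm c [435.1 296.7] size [158.5  36.7] ang 9.0
px (536, 36, 58, 85) mm c [614.7 -73.7] size [12.  76.2] ang 80.0
px (478, 19, 69, 92) mm c [614.4 -22.3] size [27.7 77.3] ang 82.9
px (150, 0, 45, 79) mm c [570.6 278.6] size [63.7 35.1] ang 1.7
8 x [0.3, -2.18, 1.26, -0.01, -0.0, 0.12] | mm/row 25.4 deg 0.6
```

Run:
```python
from h import *
plan([((.435,.30,.06),(180,0,9),8),((.435,.30,.012),(180,0,9),4)])
```

```text
8 x [0.29, -2.18, 2.13, -0.01, -0.0, 0.1] | mm/row 30.7 deg 0.5
4 x [0.0, -0.0, 1.2, 0.0, 0.0, 0.0] | mm/row 12.0 deg 0.0
```

Request:
{"fn": "move_arm", "kwargs": {"moves": [0.3, -2.2, 2.1, 0, 0, 0.1, 5.5, 0.3, -2.2, 2.1, 0, 0, 0.1, 5.5, 0.3, -2.2, 2.1, 0, 0, 0.1, 5.5, 0.3, -2.2, 2.1, 0, 0, 0.1, 5.5, 0.3, -2.2, 2.1, 0, 0, 0.1, 5.5, 0.3, -2.2, 2.1, 0, 0, 0.1, 5.5, 0.3, -2.2, 2.1, 0, 0, 0.1, 5.5, 0.3, -2.2, 2.1, 0, 0, 0.1, 5.5]}}

```text
t: 2.65
tool_pos: [0.4363, 0.2936, 0.0617]
tool_rot: [180.0, 0.0, 8.8]
wrist_force: [0.2, -0.5, 0.4]
finger_gap: 0.055
finger_force: 0.0
```

Run:
```python
from sl import *
s=st(); snap('wrist'); wood(.022)
plan([((.435,.30,.012),(180,0,9),4)])
```

```text
{'t': 2.65, 'tool_pos': [0.4363, 0.2936, 0.0617], 'tool_rot': [179.9969, 0.0135, 8.7883], 'wrist_force': [0.1957, -0.5454, 0.4397], 'finger_gap': 0.055, 'finger_force': 0.0}
px (275, 133, 58, 197) mm c [457.2 304.4] size [113.1  29.4] ang 9.0
px (345, 0, 77, 96) mm c [558.2 282.3] size [41.7 30.2] ang 1.5
4 x [0.01, -0.11, 1.18, -0.0, 0.01, -0.01] | mm/row 11.8 deg 0.1
```

Request:
{"fn": "move_arm", "kwargs": {"moves": [0, -0.2, 1.2, 0, 0, 0, 5.5, 0, -0.2, 1.3, 0, 0, 0, 5.5, 0, -0.2, 1.3, 0, 0, 0, 5.5, 0, -0.1, 1.2, 0, 0, 0, 5.5, 0, 0, 0, 0, 0, 0, 2.4, 0, 0, 0, 0, 0, 0, 2.4, 0, 0, 0, 0, 0, 0, 2.4, 0, 0, 0, 0, 0, 0, 2.4], "newtons": 15}}

```text
t: 3.5
tool_pos: [0.4356, 0.3002, 0.0133]
tool_rot: [-180.0, -0.1, 8.8]
wrist_force: [0.7, -0.7, -1.2]
finger_gap: 0.0299
finger_force: 15.0
```

Run:
```python
from h import *
plan([((.44,.25,.19),(180,0,5),5),((.47,.03,.27),(180,0,0),8),((.50,-.27,.27),(180,0,-14.6),8)])
```

```text
5 x [-0.04, 1.01, -3.54, -0.0, -0.0, 0.15] | mm/row 36.8 deg 0.8
8 x [0.24, 2.77, -1.0, 0.0, -0.0, 0.12] | mm/row 29.5 deg 0.6
8 x [0.79, 3.69, 0.0, 0.0, -0.0, 0.37] | mm/row 37.8 deg 1.8
```

Request:
{"fn": "move_arm", "kwargs": {"moves": [0, 0, -3.0, 0, 0, 0, 2.4, 0, 1.0, -3.8, 0, 0, 0.2, 2.4, 0, 1.5, -3.8, 0, 0, 0.2, 2.4, 0, 2.5, -3.6, 0, 0, 0.2, 2.4, 0, 3.4, -3.5, 0, 0, 0.2, 2.4, 0.2, 3.6, -3.0, 0, 0, 0.2, 2.4, 0.2, 4.2, -2.4, 0, 0, 0.2, 2.4, 0.2, 4.4, -2.0, 0, 0, 0.2, 2.4]}}

```text
t: 4.3
tool_pos: [0.4593, 0.0941, 0.2659]
tool_rot: [-180.0, -0.2, 1.8]
wrist_force: [1.5, -0.4, -0.3]
finger_gap: 0.0301
finger_force: 15.0
```

Run:
```python
from h import *
st();plan([((.43,-.275,.27),(180,0,-14.6),8)]);plan([((.43,-.275,.27),(180,0,-14.6),10)])
```

```text
{'t': 4.3, 'tool_pos': [0.4593, 0.0941, 0.2659], 'tool_rot': [-179.9862, -0.1625, 1.8133], 'wrist_force': [1.5333, -0.3584, -0.3468], 'finger_gap': 0.0301, 'finger_force': 14.9977}
8 x [0.07, 4.64, -0.05, -0.0, -0.0, 0.41] | mm/row 46.4 deg 2.1
10 x [0.07, 3.71, -0.04, -0.0, -0.0, 0.33] | mm/row 37.2 deg 1.6
```

Request:
{"fn": "move_arm", "kwargs": {"moves": [0.1, 4.6, 0, 0, 0, 0.4, 2.4, 0.1, 4.6, 0, 0, 0, 0.4, 2.4, 0.1, 4.6, 0, 0, 0, 0.4, 2.4, 0.1, 4.6, 0, 0, 0, 0.4, 2.4, 0.1, 4.6, 0, 0, 0, 0.4, 2.4, 0.1, 4.6, 0, 0, 0, 0.4, 2.4, 0.1, 4.6, 0, 0, 0, 0.4, 2.4, 0.1, 4.2, 0, 0, 0, 0.4, 2.4]}}

```text
t: 5.1
tool_pos: [0.4339, -0.2689, 0.2641]
tool_rot: [180.0, -0.0, -14.3]
wrist_force: [0.1, 0.6, -1.5]
finger_gap: 0.0298
finger_force: 15.0
```

Run:
```python
from h import *
st(); snap('wrist','w3.png')
```

```text
{'t': 5.1, 'tool_pos': [0.4339, -0.2689, 0.2641], 'tool_rot': [179.9773, -0.047, -14.3129], 'wrist_force': [0.134, 0.5534, -1.5297], 'finger_gap': 0.0298, 'finger_force': 14.9971}
```

View pics/w3.png

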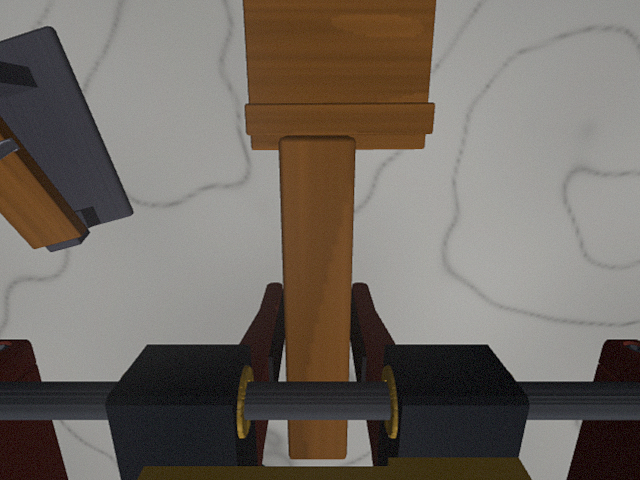

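Wrist view: held slat down the middle, near rail across (246..433, v 103–133), deck edge below it to v 150, and the slat yaw matches the stand.

Run:
```python
from h import *
im,K,T=load('wrist'); h=cv2.cvtColor(im,cv2.COLOR_BGR2HSV)
m=cv2.inRange(h,(4,90,40),(22,255,255))
for v in [20,60,90,98,102,104,106,110,115,120,125,130,132,134,136,140,146,150]:
    u=np.where(m[v,200:480])[0]+200
    if len(u): print(v,u.min(),u.max(),end=' ; ')
print()
g=cv2.cvtColor(im,cv2.COLOR_BGR2GRAY).astype(int); print(g[94:156,262].tolist()); print(g[94:156,400].tolist())
# height from rail length for row v
for v in (112,122):
    u=np.where(m[v,200:480])[0]+200
    for z in (.11,.12,.13,.14):
        A=onz(K,T,(u.min()-.5,v),z);B=onz(K,T,(u.max()+.5,v),z)
        print(v,z,np.linalg.norm(A-B).round(4),((A+B)/2).round(4),round(float(np.degrees(np.arctan2(*(A-B)[1::-1]))),1))
```

```text
20 245 433 ; 60 247 430 ; 90 248 428 ; 98 249 427 ; 102 249 427 ; 104 246 434 ; 106 245 434 ; 110 245 433 ; 115 246 433 ; 120 246 432 ; 125 246 432 ; 130 247 432 ; 132 247 431 ; 134 247 424 ; 136 251 424 ; 140 252 424 ; 146 252 423 ; 150 279 354 ; 
[74, 75, 77, 80, 76, 83, 74, 75, 81, 60, 52, 75, 79, 78, 79, 83, 83, 77, 80, 70, 78, 75, 78, 79, 79, 72, 73, 73, 71, 78, 78, 76, 70, 82, 79, 76, 72, 76, 72, 80, 77, 79, 74, 76, 78, 78, 74, 70, 81, 75, 80, 83, 84, 78, 84, 85, 148, 161, 160, 157, 157, 156]
[72, 70, 70, 69, 81, 82, 76, 83, 64, 47, 65, 79, 80, 81, 79, 75, 71, 75, 78, 70, 72, 68, 70, 67, 76, 67, 68, 69, 73, 75, 73, 71, 70, 71, 75, 73, 68, 62, 73, 68, 68, 73, 76, 76, 82, 74, 79, 75, 80, 78, 80, 77, 77, 81, 81, 120, 150, 154, 152, 151, 155, 154]
112 0.11 0.1492 [ 0.519  -0.3085  0.11  ] 75.7
112 0.12 0.1444 [ 0.5188 -0.3079  0.12  ] 75.7
112 0.13 0.1395 [ 0.5187 -0.3072  0.13  ] 75.7
112 0.14 0.1347 [ 0.5185 -0.3066  0.14  ] 75.7
122 0.11 0.1496 [ 0.5117 -0.3064  0.11  ] 75.7
122 0.12 0.1447 [ 0.5118 -0.3058  0.12  ] 75.7
122 0.13 0.1399 [ 0.5119 -0.3052  0.13  ] 75.7
122 0.14 0.135 [ 0.512  -0.3047  0.14  ] 75.7
```

Run:
```python
from h import *
im,K,T=load('wrist'); z=.108
P=lambda u,v,z=z: onz(K,T,(u,v),z)
a=P(262,104.3);b=P(400,103.0); print('yaw inner edge',np.degrees(np.arctan2(*(a-b)[1::-1]))-90)
a=P(252,149.5,z-.02);b=P(424,148.5,z-.02);print('deck edge',np.degrees(np.arctan2(*(a-b)[1::-1]))-90, np.linalg.norm(a-b),((a+b)/2).round(4))
l=P(244.5,104);r=P(434,103.5);lo=P(246.5,134);ro=P(431.5,133)
print('rail width',np.linalg.norm(l-lo),np.linalg.norm(r-ro),'len',np.linalg.norm(l-r))
c=(l+r+lo+ro)/4;print(c.round(4))
for yaw in (-13.7,-14.3,-14.6):
    x=np.array([np.cos(np.radians(yaw)),np.sin(np.radians(yaw))]); print(yaw,'centre',(c[:2]+.05*x).round(4))
```

```text
yaw inner edge -13.797070526086841
deck edge -13.977449714529868 0.150535188244249 [ 0.4899 -0.3016  0.088 ]
rail width 0.022878110849963697 0.022465695361201958 len 0.15039360084018027
[ 0.5141 -0.3071  0.108 ]
-13.7 centre [ 0.5627 -0.319 ]
-14.3 centre [ 0.5625 -0.3195]
-14.6 centre [ 0.5625 -0.3197]
```

Run:
```python
from h import *
im,K,T=load('wrist'); s=arm.get_state()
p=onz(K,T,(317,136.5),s['tool_pos'][2]-.0133+.022); print('slat far end in tool x:',rot(s['tool_rot']).inv().apply(p-s['tool_pos']).round(4))
plan([((.5528,-.3583,.19),(180,0,-14.2),5),((.5528,-.3583,.131),(180,0,-14.2),3)])
```

```text
slat far end in tool x: [ 0.0774 -0.0068 -0.0086]
5 x [2.73, 1.01, 1.49, 0.01, -0.0, -0.01] | mm/row 32.7 deg 0.1
3 x [0.0, -0.0, 1.97, 0.0, 0.0, 0.0] | mm/row 19.7 deg 0.0
```

Request:
{"fn": "move_arm", "kwargs": {"moves": [2.8, 1.0, 1.5, 0, 0, 0, 2.4, 2.8, 1.0, 1.5, 0, 0, 0, 2.4, 2.7, 1.0, 1.5, 0, 0, 0, 2.4, 2.8, 1.0, 1.5, 0, 0, 0, 2.4, 2.7, 1.0, 1.5, 0, 0, 0, 2.4, 0, 0, 2.2, 0, 0, 0, 2.4, 0, 0, 2.0, 0, 0, 0, 2.4, 0, 0, 1.6, 0, 0, 0, 2.4]}}

```text
t: 5.95
tool_pos: [0.5558, -0.3485, 0.1294]
tool_rot: [-180.0, 0.1, -14.2]
wrist_force: [-0.5, -0.1, -0.6]
finger_gap: 0.0298
finger_force: 15.0
```

Request:
{"fn": "move_arm", "kwargs": {"moves": [0, 0, 0, 0, 0, 0, 2.4, 0, 0, 0, 0, 0, 0, 2.4, 0, 0, 0.1, 0, 0, 0, 2.4, 0, 0, 0.1, 0, 0, 0, 2.4, 0, 0, 0.1, 0, 0, 0, 2.4, 0, 0, 0.1, 0, 0, 0, 2.4, 0, 0, 0, 0, 0, 0, 2.4, 0, 0, 0, 0, 0, 0, 2.4]}}

```text
t: 6.75
tool_pos: [0.5561, -0.3492, 0.1267]
tool_rot: [-180.0, 0.0, -14.2]
wrist_force: [-0.2, 0.1, -1.5]
finger_gap: 0.0299
finger_force: 15.0
```

Request:
{"fn": "move_arm", "kwargs": {"moves": [0, 0.3, 0, 0, 0, 0, 2.4, 0, 0.3, 0, 0, 0, 0, 2.4, 0.1, 0.3, 0, 0, 0, 0, 2.4, 0, 0, 0, 0, 0, 0, 2.4, 0, 0, 0.1, 0, 0, 0, 2.4, 0, 0, 0.1, 0, 0, 0, 2.4, 0, 0, 0, 0, 0, 0, 2.4, 0, 0, 0, 0, 0, 0, 2.4]}}

```text
t: 7.55
tool_pos: [0.555, -0.3584, 0.1258]
tool_rot: [180.0, -0.0, -14.2]
wrist_force: [-2.0, -0.1, 6.7]
finger_gap: 0.0297
finger_force: 15.0
```

Request:
{"fn": "move_arm", "kwargs": {"moves": [0, 0, 0.1, 0, 0, 0, 2.4, 0, 0, 0.05, 0, 0, 0, 2.4, 0, 0, 0, 0, 0, 0, 2.4, 0, 0, 0.05, 0, 0, 0, 2.4, 0, 0, 0, 0, 0, 0, 2.4, 0, 0, 0, 0, 0, 0, 2.4, 0, 0, 0, 0, 0, 0, 2.4, 0, 0, 0, 0, 0, 0, 2.4]}}

```text
t: 8.35
tool_pos: [0.555, -0.3585, 0.1258]
tool_rot: [179.9, -0.1, -14.2]
wrist_force: [-5.1, 2.3, 20.0]
finger_gap: 0.0298
finger_force: 15.0
```

Contact at TCP z 0.1258, so the rail top is ≈0.1125. I'll back the command off and release.

Request:
{"fn": "move_arm", "kwargs": {"moves": [0, 0, -0.15, 0, 0, 0, 2.4, 0, 0, -0.1, 0, 0, 0, 2.4, 0, 0, 0, 0, 0, 0, 2.4, 0, 0, 0, 0, 0, 0, 4.6, 0, 0, 0, 0, 0, 0, 4.6, 0, 0, 0, 0, 0, 0, 4.6, 0, 0, -0.5, 0, 0, 0, 4.6, 0, 0, -2.0, 0, 0, 0, 4.6]}}

```text
t: 9.15
tool_pos: [0.5534, -0.357, 0.1482]
tool_rot: [-179.9, 0.3, -14.2]
wrist_force: [-0.1, 0.1, -0.8]
finger_gap: 0.0459
finger_force: 0.0
```

Run:
```python
from h import *
st()
plan([((.55,-.30,.25),(180,0,-10),4),((.50,.0,.25),(180,0,-4),8)])
```

```text
{'t': 9.15, 'tool_pos': [0.5534, -0.357, 0.1482], 'tool_rot': [-179.8773, 0.2578, -14.2034], 'wrist_force': [-0.0803, 0.0709, -0.7803], 'finger_gap': 0.0459, 'finger_force': 0.0}
4 x [-0.4, -1.37, -2.54, -0.01, 0.01, -0.21] | mm/row 29.2 deg 1.1
8 x [-1.1, -3.64, -0.0, 0.0, 0.0, -0.15] | mm/row 38.0 deg 0.8
```

Request:
{"fn": "move_arm", "kwargs": {"moves": [0, -0.5, -3.0, 0, 0, 0, 5.0, -0.2, -1.5, -3.2, 0, 0, -0.2, 5.0, -0.4, -3.0, -3.0, 0, 0, -0.3, 5.0, -0.6, -4.5, -1.5, 0, 0, -0.3, 5.0, -0.9, -4.7, 0, 0, 0, -0.4, 5.0, -0.9, -4.7, 0, 0, 0, -0.4, 5.0, -0.8, -4.7, 0, 0, 0, -0.4, 5.0, -0.5, -4.7, 0, 0, 0, -0.4, 5.0]}}

```text
t: 9.95
tool_pos: [0.5564, -0.0705, 0.2576]
tool_rot: [-180.0, -0.0, -2.1]
wrist_force: [-0.1, 0.4, 0.6]
finger_gap: 0.0504
finger_force: 0.0
```

Run:
```python
from h import *
st()
plan([((.56,.23,.20),(180,0,1.5),8)])
```

```text
{'t': 9.95, 'tool_pos': [0.5564, -0.0705, 0.2576], 'tool_rot': [-179.9928, -0.0292, -2.1362], 'wrist_force': [-0.1333, 0.416, 0.5913], 'finger_gap': 0.0504, 'finger_force': 0.0}
8 x [0.01, -3.76, 0.72, -0.0, -0.0, -0.09] | mm/row 38.3 deg 0.5
```

Request:
{"fn": "move_arm", "kwargs": {"moves": [0, -3.8, 0, 0, 0, -0.1, 5.0, 0, -3.8, 0.2, 0, 0, -0.1, 5.0, 0, -3.8, 0.6, 0, 0, -0.1, 5.0, 0, -3.8, 1.0, 0, 0, -0.1, 5.0, 0, -3.8, 1.0, 0, 0, -0.1, 5.0, 0, -3.8, 1.0, 0, 0, -0.1, 5.0, 0, -3.8, 1.0, 0, 0, -0.1, 5.0, 0, -3.4, 1.0, 0, 0, -0.1, 5.0]}}

```text
t: 10.75
tool_pos: [0.5592, 0.2295, 0.1991]
tool_rot: [-180.0, -0.0, 1.8]
wrist_force: [1.1, -0.1, 0.0]
finger_gap: 0.0499
finger_force: 0.0
```

Run:
```python
from sl import *
snap('wrist','w4.png'); wood(.022); st()
```

```text
px (547, 261, 80, 69) mm c [478.8 -48.5] size [63.5 79.3] ang 71.9
px (597, 175, 43, 72) mm c [571.4 -59.9] size [30.2 69.7] ang 75.0
px (238, 50, 42, 187) mm c [619.2 282.3] size [158.3  30.8] ang 1.6
{'t': 10.8, 'tool_pos': [0.5581, 0.2339, 0.1974], 'tool_rot': [-179.8024, 0.0917, 1.9508], 'wrist_force': [0.2665, 2.7406, -0.9805], 'finger_gap': 0.0498, 'finger_force': 0.0}
```

View pics/w4.png

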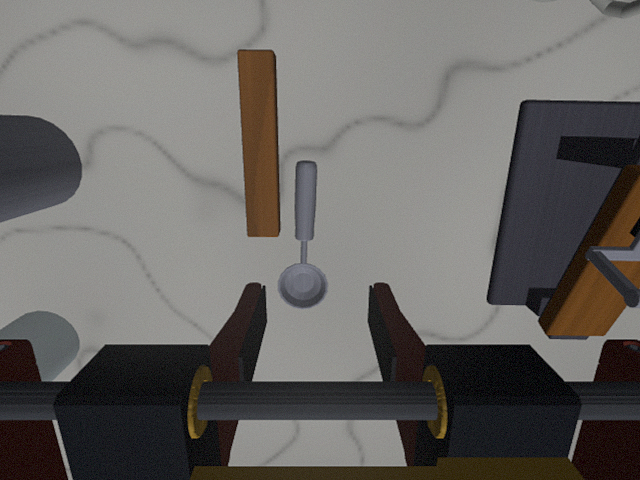

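Wrist view: slat at (259,143), spoon handle beside it (u 295–316, v 160–240), so I'll grasp the slat beyond the handle's end, at x ≈ 0.636.

Run:
```python
from h import *
plan([((.636,.2827,.07),(180,0,1.6),5),((.636,.2827,.0125),(180,0,1.6),3)])
```

```text
5 x [1.59, -0.92, 2.55, -0.01, 0.0, 0.01] | mm/row 31.4 deg 0.1
3 x [0.0, -0.0, 1.92, 0.0, 0.0, 0.0] | mm/row 19.2 deg 0.0
```

Request:
{"fn": "move_arm", "kwargs": {"moves": [1.6, -0.9, 2.6, 0, 0, 0, 4.2, 1.6, -0.9, 2.5, 0, 0, 0, 4.2, 1.6, -0.9, 2.5, 0, 0, 0, 4.2, 1.6, -0.9, 2.5, 0, 0, 0, 4.2, 1.5, -0.9, 2.6, 0, 0, 0, 4.2, 0, 0, 0, 0, 0, 0, 4.2, 0, 0, 0, 0, 0, 0, 4.2, 0, 0, 0, 0, 0, 0, 4.2]}}

```text
t: 11.6
tool_pos: [0.637, 0.2748, 0.0736]
tool_rot: [-180.0, -0.1, 1.8]
wrist_force: [0.4, 0.5, -0.0]
finger_gap: 0.042
finger_force: 0.0
```

Request:
{"fn": "move_arm", "kwargs": {"moves": [0, -0.4, 0, 0, 0, 0, 4.2, 0, -0.4, 0.8, 0, 0, 0, 4.2, 0, 0, 1.5, 0, 0, 0, 4.2, 0, 0, 1.9, 0, 0, 0, 4.2, 0, 0, 1.9, 0, 0, 0, 4.2, 0, 0, 0, 0, 0, 0, 4.2, 0, 0, 0, 0, 0, 0, 2.4, 0, 0, 0, 0, 0, 0, 2.4]}}

```text
t: 12.4
tool_pos: [0.6361, 0.2829, 0.0107]
tool_rot: [180.0, 0.1, 1.8]
wrist_force: [0.4, -0.2, -0.9]
finger_gap: 0.0298
finger_force: 15.0
```

Request:
{"fn": "move_arm", "kwargs": {"moves": [0, 0, 0, 0, 0, 0, 2.4, 0, 0, 0, 0, 0, 0, 2.4, 0, 0, -2.0, 0, 0, 0, 2.4, 0, 0, -4.5, 0, 0, 0, 2.4, 0, 0, -4.5, 0, 0, 0, 2.4, 0, 0, -4.5, 0, 0, 0, 2.4, 0, 2.0, -4.0, 0, 0, 0.2, 2.4, 0, 3.0, -3.5, 0, 0, 0.3, 2.4]}}

```text
t: 13.2
tool_pos: [0.6379, 0.234, 0.2439]
tool_rot: [-179.9, -0.1, -0.6]
wrist_force: [0.7, -0.2, -1.7]
finger_gap: 0.0296
finger_force: 15.0
```

Run:
```python
from sl import *
s=st()
plan([((.60,.05,.255),(180,0,-6),6),((.566,-.23,.235),(180,0,-14.2),7)])
```

```text
{'t': 13.2, 'tool_pos': [0.6379, 0.234, 0.2439], 'tool_rot': [-179.9279, -0.1289, -0.6151], 'wrist_force': [0.731, -0.2252, -1.7379], 'finger_gap': 0.0296, 'finger_force': 14.9908}
6 x [-0.48, 3.1, -0.19, -0.0, -0.0, 0.18] | mm/row 31.4 deg 0.9
7 x [0.18, 4.03, 0.29, 0.0, -0.0, 0.23] | mm/row 40.4 deg 1.2
```

Request:
{"fn": "move_arm", "kwargs": {"moves": [-0.5, 4.2, 0, 0, 0, 0.2, 2.4, -0.5, 4.2, 0, 0, 0, 0.2, 2.4, -0.4, 4.2, 0, 0, 0, 0.2, 2.4, -0.4, 4.2, 0, 0, 0, 0.2, 2.4, -0.2, 4.2, 0, 0, 0, 0.3, 2.4, -0.2, 4.2, 0, 0, 0, 0.3, 2.4, 0, 4.2, 0, 0, 0, 0.3, 2.4, 0, 4.2, 0, 0, 0, 0.3, 2.4]}}

```text
t: 14.0
tool_pos: [0.5884, -0.1021, 0.2413]
tool_rot: [-180.0, -0.0, -10.8]
wrist_force: [0.3, -0.6, -1.7]
finger_gap: 0.0296
finger_force: 15.0
```

Run:
```python
from sl import *
s=st()
plan([((.5889,-.2849,.20),(180,0,-14.2),6)])
```

```text
{'t': 14.0, 'tool_pos': [0.5884, -0.1021, 0.2413], 'tool_rot': [-179.9961, -0.0164, -10.7615], 'wrist_force': [0.3196, -0.6379, -1.7298], 'finger_gap': 0.0296, 'finger_force': 14.9915}
6 x [0.65, 2.98, 0.69, -0.0, -0.0, 0.11] | mm/row 31.2 deg 0.6
```

Request:
{"fn": "move_arm", "kwargs": {"moves": [0.6, 2.9, 0.7, 0, 0, 0.1, 2.4, 0.6, 2.9, 0.7, 0, 0, 0.1, 2.4, 0.6, 2.9, 0.7, 0, 0, 0.1, 2.4, 0.6, 2.9, 0.7, 0, 0, 0.1, 2.4, 0.7, 2.9, 1.0, 0, 0, 0.1, 2.4, 0.6, 2.9, 1.5, 0, 0, 0.1, 2.4, 0, 0, 1.5, 0, 0, 0, 2.4, 0, 0, 0, 0, 0, 0, 2.4]}}

```text
t: 14.8
tool_pos: [0.5873, -0.2784, 0.1708]
tool_rot: [-179.9, 0.2, -13.8]
wrist_force: [-0.9, 0.5, -1.0]
finger_gap: 0.0297
finger_force: 15.0
```

Request:
{"fn": "move_arm", "kwargs": {"moves": [0, 0, 1.0, 0, 0, 0, 2.4, 0, 0, 0.8, 0, 0, 0, 2.4, 0, 0, 0.6, 0, 0, 0, 2.4, 0, 0, 0, 0, 0, 0, 2.4, 0, 0, 0, 0, 0, 0, 2.4, 0, 0, 0, 0, 0, 0, 2.4, 0, 0, 0, 0, 0, 0, 2.4, 0, 0, 0, 0, 0, 0, 2.4]}}

```text
t: 15.6
tool_pos: [0.5893, -0.2785, 0.1495]
tool_rot: [180.0, -0.0, -13.7]
wrist_force: [0.4, -0.2, -1.2]
finger_gap: 0.0297
finger_force: 15.0
```

Run:
```python
from sl import *
s=st()
plan([((.5889,-.2849,.1265),(180,0,-14.2),4)])
```

```text
{'t': 15.6, 'tool_pos': [0.5893, -0.2785, 0.1495], 'tool_rot': [179.9936, -0.0324, -13.704], 'wrist_force': [0.3525, -0.2238, -1.1891], 'finger_gap': 0.0297, 'finger_force': 14.9908}
4 x [0.03, 0.16, 0.58, 0.0, -0.0, 0.02] | mm/row 6.0 deg 0.1
```

Request:
{"fn": "move_arm", "kwargs": {"moves": [0, 0.2, 0.6, 0, 0, 0.1, 2.4, 0, 0.2, 0.6, 0, 0, 0, 2.4, 0, 0.2, 0.6, 0, 0, 0, 2.4, 0.1, 0, 0.5, 0, 0, 0, 2.4, 0, 0, 0, 0, 0, 0, 2.4, 0, 0, 0, 0, 0, 0, 2.4, 0, 0, 0, 0, 0, 0, 2.4, 0, 0, 0, 0, 0, 0, 2.4]}}

```text
t: 16.4
tool_pos: [0.5889, -0.2845, 0.1265]
tool_rot: [180.0, -0.0, -14.2]
wrist_force: [1.1, -0.2, -0.8]
finger_gap: 0.0298
finger_force: 15.0
```

Request:
{"fn": "move_arm", "kwargs": {"moves": [0, 0, 0.05, 0, 0, 0, 2.4, 0, 0, 0.05, 0, 0, 0, 2.4, 0, 0, 0.05, 0, 0, 0, 2.4, 0, 0, 0.05, 0, 0, 0, 2.4, 0, 0, 0.05, 0, 0, 0, 2.4, 0, 0, 0.05, 0, 0, 0, 2.4, 0, 0, 0, 0, 0, 0, 2.4, 0, 0, 0, 0, 0, 0, 2.4]}}

```text
t: 17.2
tool_pos: [0.5887, -0.2844, 0.1232]
tool_rot: [-180.0, 0.0, -14.2]
wrist_force: [-0.3, 0.2, -0.4]
finger_gap: 0.0298
finger_force: 15.0
```

Request:
{"fn": "move_arm", "kwargs": {"moves": [0, 0, 0.04, 0, 0, 0, 2.4, 0, 0, 0.04, 0, 0, 0, 2.4, 0, 0, 0.02, 0, 0, 0, 2.4, 0, 0, 0, 0, 0, 0, 2.4, 0, 0, 0, 0, 0, 0, 2.4, 0, 0, 0, 0, 0, 0, 2.4, 0, 0, 0, 0, 0, 0, 2.4, 0, 0, 0, 0, 0, 0, 2.4]}}

```text
t: 18.0
tool_pos: [0.5887, -0.2844, 0.1232]
tool_rot: [180.0, -0.0, -14.2]
wrist_force: [-1.8, 1.3, 7.5]
finger_gap: 0.0299
finger_force: 15.0
```

Request:
{"fn": "move_arm", "kwargs": {"moves": [0, 0, -0.1, 0, 0, 0, 2.4, 0, 0, 0, 0, 0, 0, 4.6, 0, 0, 0, 0, 0, 0, 4.6, 0, 0, 0, 0, 0, 0, 4.6, 0, 0, -0.5, 0, 0, 0, 4.6, 0, 0, -2.0, 0, 0, 0, 4.6, 0, 0, -4.0, 0, 0, 0, 4.6, 0, 0, -4.0, 0, 0, 0, 4.6]}}

```text
t: 18.8
tool_pos: [0.588, -0.284, 0.2287]
tool_rot: [-180.0, 0.1, -14.2]
wrist_force: [-0.0, -0.9, -0.2]
finger_gap: 0.046
finger_force: 0.0
```

Run:
```python
from sl import *
s=st(); snap('wrist','w5.png')
plan([((.55,-.10,.27),(180,0,90),13)])
```

```text
{'t': 18.8, 'tool_pos': [0.588, -0.284, 0.2287], 'tool_rot': [-179.9599, 0.1162, -14.2014], 'wrist_force': [-0.0386, -0.8957, -0.1988], 'finger_gap': 0.046, 'finger_force': 0.0}
13 x [0.61, -1.57, -0.26, 0.01, -0.0, -1.6] | mm/row 17.1 deg 8.0
```

Request:
{"fn": "move_arm", "kwargs": {"moves": [0.6, -1.6, -0.8, 0, 0, -1.6, 4.6, 0.6, -1.6, -0.8, 0, 0, -1.6, 4.6, 0.6, -1.6, -0.5, 0, 0, -1.6, 4.6, 0.6, -1.6, -0.5, 0, 0, -1.6, 4.6, 0.6, -1.6, -0.4, 0, 0, -1.6, 4.6, 0.6, -1.6, -0.2, 0, 0, -1.6, 4.6, 0.6, -1.6, -0.2, 0, 0, -1.6, 4.6, 0.6, -1.6, 0, 0, 0, -1.6, 4.6]}}

```text
t: 19.65
tool_pos: [0.6043, -0.1548, 0.2626]
tool_rot: [179.9, -0.0, 50.1]
wrist_force: [-0.7, 0.5, 0.2]
finger_gap: 0.0457
finger_force: 0.0
```

Request:
{"fn": "move_arm", "kwargs": {"moves": [0.6, -1.6, 0, 0, 0, -1.6, 4.6, 0.6, -1.6, 0, 0, 0, -1.6, 4.6, 0.6, -1.6, 0, 0, 0, -1.6, 4.6, 0.6, -1.6, 0, 0, 0, -1.6, 4.6, 0.6, -1.6, 0, 0, 0, -1.6, 4.6, 0, 0, 0, 0, 0, 0, 4.6, 0, 0, 0, 0, 0, 0, 4.6, 0, 0, 0, 0, 0, 0, 4.6]}}

```text
t: 20.45
tool_pos: [0.5454, -0.0971, 0.2624]
tool_rot: [179.9, 0.0, 89.6]
wrist_force: [0.3, 0.1, 0.2]
finger_gap: 0.0458
finger_force: 0.0
```

Run:
```python
from sl import *
s=st(); snap('wrist','w6.png'); snap('top','t6.png')
```

```text
{'t': 20.45, 'tool_pos': [0.5454, -0.0971, 0.2624], 'tool_rot': [179.9346, 0.0218, 89.629], 'wrist_force': [0.2921, 0.0831, 0.1673], 'finger_gap': 0.0458, 'finger_force': 0.0}
```

View pics/w6.png

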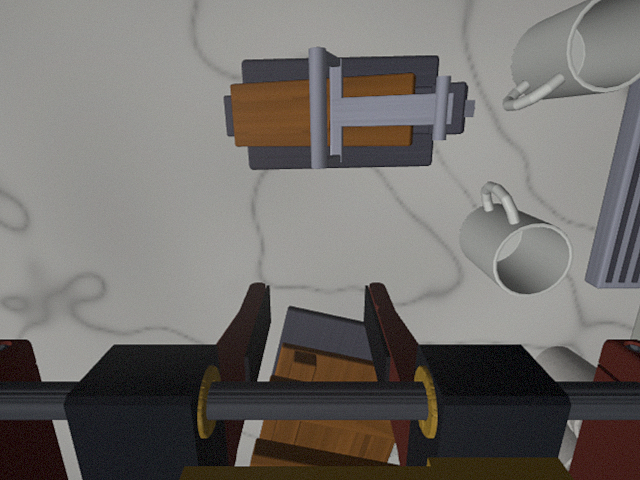

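Wrist view: bar centreline from (317,48) to (318,168), hinge at about (441,108), board low end at u 232 (v 84–146), and mugs at right (530,250) and (590,50).

Run:
```python
from sl import *
im,K,T=load('wrist')
for v in (60,90,108,130,158):
    g=im[v,300:335].astype(int).sum(1)//3; print(v,g.tolist())
for uv in ((317,48),(318,168),(318,108)): print('bar',onz(K,T,uv,.1465).round(4))
for uv in ((441,76),(441,139)): print('hinge',onz(K,T,uv,.135).round(4))
h=cv2.cvtColor(im,cv2.COLOR_BGR2HSV); m=cv2.inRange(h,(4,90,40),(22,255,255))
for u in (236,250,270,290,300,350,380,405): 
    v=np.where(m[40:200,u])[0]+40; print(u,v.min(),v.max(),end='; ')
for uv in ((243,60),(438,56),(432,165),(250,168)): print('foot',onz(K,T,uv,.012).round(4))
```

```text
60 [56, 56, 53, 55, 58, 58, 57, 49, 89, 116, 130, 133, 135, 140, 139, 132, 135, 129, 121, 112, 105, 91, 85, 72, 65, 71, 59, 60, 59, 58, 59, 61, 56, 65, 60]
90 [76, 76, 80, 76, 80, 73, 82, 74, 71, 106, 125, 134, 136, 138, 138, 136, 131, 125, 123, 116, 104, 94, 86, 78, 71, 67, 61, 69, 69, 86, 132, 148, 138, 136, 134]
108 [80, 77, 76, 78, 76, 78, 77, 70, 75, 86, 114, 132, 136, 138, 139, 136, 135, 125, 124, 116, 106, 95, 86, 77, 75, 60, 65, 74, 78, 76, 127, 149, 135, 135, 137]
130 [75, 77, 69, 69, 76, 75, 68, 67, 74, 70, 110, 127, 132, 136, 139, 138, 129, 132, 121, 113, 111, 97, 84, 81, 75, 66, 67, 68, 67, 56, 119, 153, 141, 137, 132]
158 [67, 68, 67, 55, 65, 62, 62, 69, 65, 57, 64, 107, 135, 142, 136, 132, 129, 124, 122, 112, 112, 97, 90, 84, 76, 70, 66, 52, 51, 51, 58, 55, 53, 61, 60]
bar [0.5459 0.0353 0.1465]
bar [ 0.5461 -0.0431  0.1465]
bar [ 0.5464 -0.0021  0.1465]
hinge [0.6333 0.0191 0.135 ]
hinge [ 0.6374 -0.0238  0.135 ]
236 84 145; 250 83 145; 270 82 145; 290 81 145; 300 80 145; 350 77 145; 380 75 145; 405 73 145; foot [0.4722 0.0488 0.012 ]
foot [0.667  0.0513 0.012 ]
foot [ 0.6705 -0.0559  0.012 ]
foot [ 0.4727 -0.0578  0.012 ]
```

Run:
```python
from h import *
plan([((.546,-.004,.20),(180,0,90.5),4),((.546,-.004,.1355),(180,0,90.5),3)])
```

```text
4 x [2.33, 0.02, 1.55, 0.0, 0.0, -0.04] | mm/row 28.0 deg 0.2
3 x [0.0, -0.0, 2.15, 0.0, 0.0, 0.0] | mm/row 21.5 deg 0.0
```

Request:
{"fn": "move_arm", "kwargs": {"moves": [2.3, 0, 1.5, 0, 0, 0, 4.0, 2.3, 0, 1.5, 0, 0, -0.1, 4.0, 2.4, 0, 1.6, 0, 0, -0.1, 4.0, 2.3, 0.1, 1.6, 0, 0, 0, 4.0, 0, 0, 1.0, 0, 0, 0, 4.0, 0, 0, 1.0, 0, 0, 0, 4.0, 0, 0, 0, 0, 0, 0, 4.0, 0, 0, 0, 0, 0, 0, 4.0]}}

```text
t: 21.35
tool_pos: [0.5455, -0.0045, 0.1803]
tool_rot: [180.0, 0.0, 90.7]
wrist_force: [1.2, 0.1, -0.3]
finger_gap: 0.0402
finger_force: 0.0
```

Run:
```python
from h import *
s=st()
plan([((.546,-.004,.1355),(180,0,90.5),3)])
```

```text
{'t': 21.35, 'tool_pos': [0.5455, -0.0045, 0.1803], 'tool_rot': [179.995, 0.0114, 90.7227], 'wrist_force': [1.2421, 0.0624, -0.25], 'finger_gap': 0.0402, 'finger_force': 0.0}
3 x [0.02, 0.02, 1.49, 0.0, 0.0, 0.01] | mm/row 14.9 deg 0.1
```

Request:
{"fn": "move_arm", "kwargs": {"moves": [0, 0, 1.5, 0, 0, 0, 4.0, 0, 0, 1.5, 0, 0, 0, 4.0, 0, 0, 1.5, 0, 0, 0, 4.0, 0, 0, 0, 0, 0, 0, 0.6, 0, 0, 0, 0, 0, 0, 0.6, 0, 0, 0, 0, 0, 0, 0.6, 0, 0, 0, 0, 0, 0, 0.6, 0, 0, 0, 0, 0, 0, 0.6], "newtons": 25}}

```text
t: 22.15
tool_pos: [0.547, -0.0038, 0.1363]
tool_rot: [179.8, 0.0, 90.8]
wrist_force: [3.8, -0.3, 0.3]
finger_gap: 0.0113
finger_force: 25.0
```

Run:
```python
from h import *
s=st(); p=np.array(s['tool_pos']); g=p-[0,0,.011]*np.array([1,1,-1]); 
print('bar by touch',g)
H=np.array([p[0]+.092*np.cos(.18),p[1],p[2]-.092*np.sin(.18)])
w=[]
for q,t in [(.25,2),(.5,2),(.75,2),(1.0,2),(1.25,2),(1.5,2),(1.7,2)]:
    w.append((H+.092*np.array([-np.cos(q+.18),0,np.sin(q+.18)]),s['tool_rot'],t))
plan(w)
```

```text
{'t': 22.15, 'tool_pos': [0.547, -0.0038, 0.1363], 'tool_rot': [179.7807, 0.0281, 90.7919], 'wrist_force': [3.8392, -0.3218, 0.3421], 'finger_gap': 0.0113, 'finger_force': 25.0001}
bar by touch [ 0.54696636 -0.00379915  0.14726604]
2 x [-0.01, 0.35, -1.09, 0.0, 0.0, 0.0] | mm/row 11.5 deg 0.0
2 x [-0.01, 0.61, -0.97, 0.0, 0.0, 0.0] | mm/row 11.5 deg 0.0
2 x [-0.01, 0.83, -0.79, 0.0, 0.0, 0.0] | mm/row 11.5 deg 0.0
2 x [-0.01, 1.0, -0.56, 0.0, 0.0, 0.0] | mm/row 11.5 deg 0.0
2 x [-0.02, 1.11, -0.3, 0.0, 0.0, 0.0] | mm/row 11.5 deg 0.0
2 x [-0.02, 1.15, -0.01, 0.0, 0.0, 0.0] | mm/row 11.5 deg 0.0
2 x [-0.01, 0.9, 0.19, 0.0, 0.0, 0.0] | mm/row 9.2 deg 0.0
```

Request:
{"fn": "move_arm", "kwargs": {"moves": [0, 0.3, -1.1, 0, 0, 0, 0.6, 0, 0.4, -1.1, 0, 0, 0, 0.6, 0, 0.6, -1.0, 0, 0, 0, 0.6, 0, 0.6, -0.9, 0, 0, 0, 0.6, 0, 0.8, -0.8, 0, 0, 0, 0.6, 0, 0.8, -0.8, 0, 0, 0, 0.6, 0, 1.0, -0.6, 0, 0, 0, 0.6, 0, 1.0, -0.5, 0, 0, 0, 0.6]}}

```text
t: 22.95
tool_pos: [0.5935, -0.0029, 0.2042]
tool_rot: [-179.2, 0.0, 90.8]
wrist_force: [-17.2, -3.2, 15.0]
finger_gap: 0.0112
finger_force: 25.0
```

Request:
{"fn": "move_arm", "kwargs": {"moves": [0, 1.1, -0.3, 0, 0, 0, 0.6, 0, 1.1, -0.3, 0, 0, 0, 0.6, 0, 1.1, 0, 0, 0, 0, 0.6, 0, 1.1, 0, 0, 0, 0, 0.6, 0, 0.9, 0.2, 0, 0, 0, 0.6, 0, 0.4, 0.1, 0, 0, 0, 0.6, 0, 0, 0, 0, 0, 0, 0.6, 0, 0, 0, 0, 0, 0, 0.6]}}

```text
t: 23.75
tool_pos: [0.6611, -0.0021, 0.2079]
tool_rot: [179.6, 0.0, 90.8]
wrist_force: [8.0, -2.1, 3.9]
finger_gap: 0.0116
finger_force: 25.0
```

Request:
{"fn": "move_arm", "kwargs": {"moves": [0, 0.3, 0, 0, 0, 0, 0.6, 0, 0.3, 0, 0, 0, 0, 2.6, 0, 0.1, 0, 0, 0, 0, 2.6, 0, 0, 0, 0, 0, 0, 2.6, 0, 0, 0, 0, 0, 0, 2.6, 0, 0, -1.0, 0, 0, 0, 2.6, 0, 0, -2.0, 0, 0, 0, 2.6, 0, 0, -3.0, 0, 0, 0, 2.6]}}

```text
t: 24.55
tool_pos: [0.6626, -0.0017, 0.2657]
tool_rot: [-179.8, -0.0, 90.8]
wrist_force: [-0.0, -0.7, -0.4]
finger_gap: 0.0263
finger_force: 0.0
```

Run:
```python
from h import *
s=st()
n=Ro.from_euler('xyz',[180,0,0],degrees=True)
th=.33
zt=-np.array([-np.sin(th),0,np.cos(th)]); xt=np.array([np.cos(th),0,np.sin(th)]); yt=np.cross(zt,xt)
R=Ro.from_matrix(np.c_[xt,yt,zt]); print(R.as_euler('xyz',degrees=True))
plan([((.55,-.02,.33),(180,0,90),4)])
```

```text
{'t': 24.55, 'tool_pos': [0.6626, -0.0017, 0.2657], 'tool_rot': [-179.7685, -0.0368, 90.7952], 'wrist_force': [-0.0461, -0.6507, -0.3942], 'finger_gap': 0.0263, 'finger_force': 0.0}
[180.         -18.90760724   0.        ]
4 x [-0.43, -2.82, -1.6, -0.01, -0.0, 0.04] | mm/row 32.8 deg 0.2
```

Run:
```python
from h import *
im,K,T=load('wrist')
th=.33; xt=np.array([np.cos(th),0,np.sin(th)]);nz=np.array([-np.sin(th),0,np.cos(th)])
C=np.array([.5466,-.0036,.082])
for s,u,a,b in ((-.077,236,83.5,145.5),(-.03,290,80.5,145.5),(.07,405,72.5,145.5)):
    z=(C+s*xt+.008*nz)[2]; A,B=onz(K,T,(u,a),z),onz(K,T,(u,b),z); print(s,A.round(4),B.round(4),'exp x',(C+s*xt+.008*nz)[0].round(4))
A=onz(K,T,(231.5,115),.0635);B=onz(K,T,(413.5,110),.1155);print('ends',A.round(4),B.round(4),'exp',(C-.08*xt+.008*nz).round(4),(C+.08*xt+.008*nz).round(4))
R=rot([180,np.degrees(-th),0.5])*Ro.from_euler('z',180,degrees=True); e=R.as_euler('xyz',degrees=True); print(e)
g=C+[0,0,0]-.007*nz; print('grasp tcp',g)
plan([((.53,-.004,.27),e,12),(g+.07*nz,e,5),(g,e,4)])
```

```text
-0.077 [0.4742 0.022  0.0646] [ 0.4703 -0.0312  0.0646] exp x 0.4712
-0.03 [0.5231 0.0226 0.0798] [ 0.5216 -0.0307  0.0798] exp x 0.5156
0.07 [0.6128 0.0243 0.1123] [ 0.6164 -0.0296  0.1123] exp x 0.6102
ends [ 0.468  -0.0043  0.0635] [ 0.6204 -0.0028  0.1155] exp [ 0.4683 -0.0036  0.0636] [ 0.6197 -0.0036  0.1155]
[-180.           18.90760724 -179.5       ]
grasp tcp [ 0.5488683 -0.0036     0.0753777]
12 x [0.79, -0.92, -0.2, -0.25, -0.25, -1.48] | mm/row 12.3 deg 7.6
5 x [0.9, 0.01, 2.4, 0.0, 0.0, 0.0] | mm/row 25.7 deg 0.0
4 x [0.0, -0.0, 1.75, 0.0, 0.0, 0.0] | mm/row 17.5 deg 0.0
```

Request:
{"fn": "move_arm", "kwargs": {"moves": [0.8, -0.9, -0.6, -0.25, -0.25, -1.5, 3.0, 0.8, -0.9, -0.4, -0.25, -0.25, -1.5, 7.2, 0.8, -0.9, -0.2, -0.25, -0.25, -1.5, 7.2, 0.8, -0.9, -0.2, -0.25, -0.25, -1.5, 7.2, 0.8, -0.9, -0.2, -0.25, -0.25, -1.5, 7.2, 0.8, -0.9, -0.2, -0.25, -0.25, -1.5, 7.2, 0.8, -0.9, -0.2, -0.25, -0.25, -1.5, 7.2, 0.8, -0.9, -0.2, -0.25, -0.25, -1.5, 7.2]}}

```text
t: 25.35
tool_pos: [0.5734, 0.0221, 0.2796]
tool_rot: [176.5, 13.1, 151.0]
wrist_force: [-0.7, -0.5, -0.2]
finger_gap: 0.0721
finger_force: 0.0
```

Run:
```python
from h import *
s=st(); e=(-180,18.9,-179.5); nz=np.array([-np.sin(.33),0,np.cos(.33)]);g=np.array([.5489,-.0036,.0754])
plan([(g+.12*nz,e,5),(g+.04*nz,e,3)])
```

```text
{'t': 25.35, 'tool_pos': [0.5734, 0.0221, 0.2796], 'tool_rot': [176.4843, 13.1341, 151.0243], 'wrist_force': [-0.7051, -0.4961, -0.2157], 'finger_gap': 0.0721, 'finger_force': 0.0}
5 x [1.52, -0.94, 1.42, -0.19, -0.19, -1.14] | mm/row 22.9 deg 5.9
3 x [-0.0, -0.01, 2.67, 0.0, 0.0, 0.0] | mm/row 26.7 deg 0.0
```

Request:
{"fn": "move_arm", "kwargs": {"moves": [1.5, -0.9, 1.4, -0.2, -0.2, -1.1, 7.2, 1.5, -0.9, 1.4, -0.2, -0.2, -1.1, 7.2, 1.5, -0.9, 1.4, -0.2, -0.2, -1.1, 7.2, 1.5, -0.9, 1.4, -0.2, -0.2, -1.1, 7.2, 1.5, -0.9, 1.4, -0.2, -0.2, -1.1, 7.2, 0, 0, 0, 0, 0, 0, 7.2, 0, 0, 0, 0, 0, 0, 7.2, 0, 0, 0, 0, 0, 0, 7.2]}}

```text
t: 26.15
tool_pos: [0.5137, -0.0011, 0.191]
tool_rot: [179.4, 19.3, 179.0]
wrist_force: [-0.3, -0.4, -0.0]
finger_gap: 0.0723
finger_force: 0.0
```

Run:
```python
from h import *
s=st(); e=(-180,18.9,-179.5); nz=np.array([-np.sin(.33),0,np.cos(.33)]);g=np.array([.5489,-.0036,.0754])
plan([(g+.06*nz,e,3),(g,e,4)]); snap('wrist','w7.png')
```

```text
{'t': 26.15, 'tool_pos': [0.5137, -0.0011, 0.191], 'tool_rot': [179.4064, 19.3106, 178.9784], 'wrist_force': [-0.2648, -0.4219, -0.0093], 'finger_gap': 0.0723, 'finger_force': 0.0}
3 x [0.15, -0.09, 2.02, 0.01, 0.03, -0.1] | mm/row 20.3 deg 0.5
4 x [-0.0, -0.0, 1.5, 0.0, 0.0, 0.0] | mm/row 15.0 deg 0.0
```

View pics/w7.png

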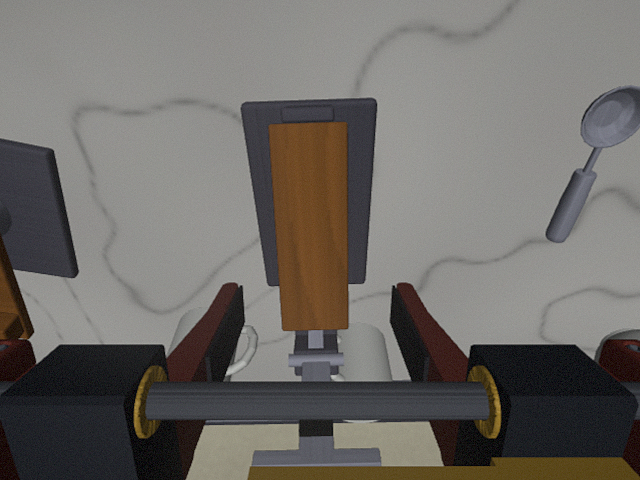

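Wrist view: the clamp stands open (arm at (316,440)) and the board lies free at (310,225) between the fingers' paths. I'll descend along its normal.

Request:
{"fn": "move_arm", "kwargs": {"moves": [0.2, -0.1, 2.0, 0, 0, -0.1, 7.2, 0.1, -0.1, 2.0, 0, 0, -0.1, 7.2, 0.1, -0.1, 2.0, 0, 0.1, -0.1, 7.2, 0, 0, 1.5, 0, 0, 0, 7.2, 0, 0, 1.5, 0, 0, 0, 7.2, 0, 0, 0, 0, 0, 0, 7.2, 0, 0, 0, 0, 0, 0, 7.2, 0, 0, 0, 0, 0, 0, 7.2]}}

```text
t: 27.0
tool_pos: [0.538, -0.0035, 0.1038]
tool_rot: [179.9, 18.7, -179.3]
wrist_force: [-0.4, -0.1, -0.4]
finger_gap: 0.072
finger_force: 0.0
```

Run:
```python
from h import *
s=st(); e=(-180,18.9,-179.5); nz=np.array([-np.sin(.33),0,np.cos(.33)]);g=np.array([.5489,-.0036,.0754])
plan([(g,e,3)])
```

```text
{'t': 27.0, 'tool_pos': [0.538, -0.0035, 0.1038], 'tool_rot': [179.941, 18.7429, -179.3059], 'wrist_force': [-0.3507, -0.0767, -0.3722], 'finger_gap': 0.072, 'finger_force': 0.0}
3 x [-0.04, -0.01, 1.01, 0.01, -0.01, 0.01] | mm/row 10.1 deg 0.1
```

Request:
{"fn": "move_arm", "kwargs": {"moves": [0, 0, 1.0, 0, 0, 0, 7.2, -0.1, 0, 1.0, 0, 0, 0, 7.2, 0, 0, 1.0, 0, 0, 0, 7.2, 0, 0, 0, 0, 0, 0, 7.2, 0, 0, 0, 0, 0, 0, 4.8, 0, 0, 0, 0, 0, 0, 4.8, 0, 0, 0, 0, 0, 0, 4.8, 0, 0, 0, 0, 0, 0, 4.8], "newtons": 22}}

```text
t: 27.8
tool_pos: [0.5477, -0.0034, 0.0749]
tool_rot: [179.9, 18.7, -179.3]
wrist_force: [-0.5, 0.2, -1.1]
finger_gap: 0.0537
finger_force: 22.0
```

Run:
```python
from h import *
s=st()
c=np.array([.5626,-.3195]); 
p=np.array(s['tool_pos'])
R=rot(s['tool_rot']); up=R.apply([0,0,-1])
plan([(p+.08*up,s['tool_rot'],4),((.50,-.06,.24),(180,0,165),8),((.54,-.28,.24),(180,0,75.8),12)])
```

```text
{'t': 27.8, 'tool_pos': [0.5477, -0.0034, 0.0749], 'tool_rot': [179.9322, 18.6595, -179.3099], 'wrist_force': [-0.4958, 0.2164, -1.076], 'finger_gap': 0.0537, 'finger_force': 21.9939}
4 x [0.0, 0.0, -2.0, 0.0, 0.0, 0.0] | mm/row 20.0 deg 0.0
8 x [-0.01, -0.71, -1.15, 0.07, 0.46, 0.39] | mm/row 13.5 deg 3.0
12 x [-1.89, -0.83, -0.0, 0.0, -0.0, 1.49] | mm/row 20.6 deg 7.4
```

Request:
{"fn": "move_arm", "kwargs": {"moves": [0, 0, -1.0, 0, 0, 0, 4.8, 0, 0, -2.0, 0, 0, 0, 4.8, 0, 0, -2.5, 0, 0, 0, 4.8, 0, 0, -2.5, 0, 0, 0, 4.8, 0, -0.7, -2.5, 0.1, 0.8, 0.8, 4.8, 0, -0.9, -2.5, 0.1, 1.0, 0.8, 4.8, 0, -1.0, -2.5, 0.1, 1.0, 0.8, 4.8, 0, -1.2, -2.0, 0.1, 0.9, 0.8, 4.8]}}

```text
t: 28.6
tool_pos: [0.4975, -0.0417, 0.2454]
tool_rot: [179.3, -0.1, 164.5]
wrist_force: [1.0, 0.8, -2.0]
finger_gap: 0.054
finger_force: 22.0
```

Run:
```python
from h import *
s=st()
plan([((.54,-.27,.25),(180,0,75.8),12)])
```

```text
{'t': 28.6, 'tool_pos': [0.4975, -0.0417, 0.2454], 'tool_rot': [179.3186, -0.1235, 164.5255], 'wrist_force': [0.9532, 0.7598, -1.9855], 'finger_gap': 0.054, 'finger_force': 21.9951}
12 x [-1.97, -0.85, -0.05, 0.01, -0.01, 1.48] | mm/row 21.4 deg 7.4
```

Request:
{"fn": "move_arm", "kwargs": {"moves": [-2.0, -0.8, 0, 0, 0, 1.5, 4.8, -2.0, -0.8, 0, 0, 0, 1.5, 4.8, -2.0, -0.8, 0, 0, 0, 1.5, 4.8, -2.0, -0.8, 0, 0, 0, 1.5, 4.8, -2.0, -0.8, 0, 0, 0, 1.5, 4.8, -2.0, -0.8, 0, 0, 0, 1.5, 4.8, -2.0, -0.8, 0, 0, 0, 1.5, 4.8, -2.0, -0.8, 0, 0, 0, 1.5, 4.8]}}

```text
t: 29.4
tool_pos: [0.5716, -0.1895, 0.2413]
tool_rot: [179.7, -0.7, 104.4]
wrist_force: [0.0, 0.2, -1.4]
finger_gap: 0.0538
finger_force: 22.0
```

Request:
{"fn": "move_arm", "kwargs": {"moves": [-2.0, -0.8, 0, 0, 0, 1.5, 4.8, -2.0, -0.8, 0, 0, 0, 1.5, 4.8, -2.0, -0.8, 0, 0, 0, 1.4, 4.8, -2.0, -0.8, 0, 0, 0, 1.2, 4.8, 0, 0, 0, 0, 0, 0, 4.8, 0, 0, 0, 0, 0, 0, 4.8, 0, 0, 0, 0, 0, 0, 4.8, 0, 0, 0, 0, 0, 0, 4.8]}}

```text
t: 30.2
tool_pos: [0.5454, -0.2688, 0.2398]
tool_rot: [-179.9, -0.7, 76.8]
wrist_force: [-0.0, 0.5, -1.8]
finger_gap: 0.054
finger_force: 22.0
```

Run:
```python
from h import *
s=st(); snap('wrist'); t=snap('top','t8.png')
c=np.array([.5626,-.3195]); tx=np.array([np.cos(np.radians(75.8)),np.sin(np.radians(75.8))])
q=c+.0013*tx; print(q)
plan([((*q,.16),(180,0,75.8),7)])
im=t['image'][190:340,300:560]; w,_,_=load('wrist')
a=cv2.resize(im,(520,300),interpolation=cv2.INTER_CUBIC); b=cv2.resize(w,(400,300)); 
cv2.imwrite('pics/v8.png',np.vstack([a,np.pad(b,((0,0),(0,120),(0,0)))]))
```

```text
{'t': 30.2, 'tool_pos': [0.5454, -0.2688, 0.2398], 'tool_rot': [-179.9481, -0.7421, 76.7772], 'wrist_force': [-0.0385, 0.5303, -1.8244], 'finger_gap': 0.054, 'finger_force': 21.9968}
[ 0.5629189  -0.31823972]
7 x [-0.63, 0.41, 1.13, -0.0, -0.02, 0.03] | mm/row 13.6 deg 0.2
```

View pics/v8.png

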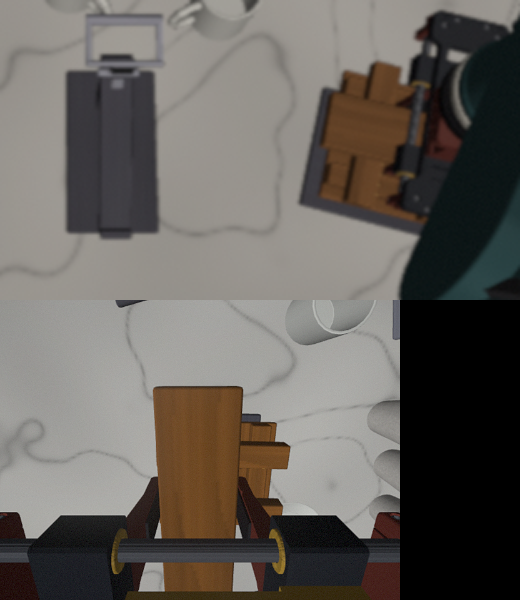

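The composite shows the clamp open and holder empty, one slat on the stand visible square to the rails, and the board level in the gripper.

Request:
{"fn": "move_arm", "kwargs": {"moves": [-0.7, 0.5, 0.8, 0, -0.05, 0.1, 4.8, -0.8, 0.5, 0.8, 0, -0.05, 0.1, 4.8, -0.8, 0.5, 1.1, 0, -0.05, 0, 4.8, -0.7, 0.5, 1.2, 0, 0, 0, 4.8, -0.7, 0.4, 1.3, 0, 0, 0, 4.8, -0.7, 0.4, 1.4, 0, 0, 0, 4.8, 0, 0.1, 1.3, 0, 0, 0, 4.8, 0, 0, 0, 0, 0, 0, 4.8]}}

```text
t: 31.1
tool_pos: [0.5611, -0.3185, 0.1576]
tool_rot: [-179.7, -0.1, 75.6]
wrist_force: [0.3, 0.5, -1.6]
finger_gap: 0.0541
finger_force: 22.0
```

Request:
{"fn": "move_arm", "kwargs": {"moves": [0, 0, 0, 0, 0, 0, 4.8, 0, 0, 0, 0, 0, 0, 4.8, 0, 0, 0, 0, 0, 0, 4.8, 0, 0, 0, 0, 0, 0, 4.8, 0, 0, 0, 0, 0, 0, 4.8, 0, 0, 0, 0, 0, 0, 4.8, 0, 0, 0, 0, 0, 0, 4.8, 0, 0, 0, 0, 0, 0, 4.8]}}

```text
t: 31.9
tool_pos: [0.5625, -0.3192, 0.1604]
tool_rot: [-179.9, 0.0, 75.7]
wrist_force: [-0.4, 1.8, -1.7]
finger_gap: 0.0536
finger_force: 22.0
```

Run:
```python
from sl import *
s=st(); 
plan([((.5629,-.3182,.139),(180,0,75.8),4)])
```

```text
{'t': 31.9, 'tool_pos': [0.5625, -0.3192, 0.1604], 'tool_rot': [-179.9397, 0.0214, 75.6751], 'wrist_force': [-0.422, 1.8342, -1.6518], 'finger_gap': 0.0536, 'finger_force': 21.9968}
4 x [0.03, 0.0, 0.54, -0.0, 0.0, -0.01] | mm/row 5.4 deg 0.0
```

Request:
{"fn": "move_arm", "kwargs": {"moves": [0.1, 0, 0.5, 0, 0, 0, 4.8, 0, 0, 0.5, 0, 0, 0, 4.8, 0, 0, 0.5, 0, 0, 0, 4.8, 0, 0, 0.4, 0, 0, 0, 4.8, 0, 0, 0.2, 0, 0, 0, 4.8, 0, 0, 0, 0, 0, 0, 4.8, 0, 0, 0, 0, 0, 0, 4.8, 0, 0, 0, 0, 0, 0, 4.8]}}

```text
t: 32.7
tool_pos: [0.5629, -0.3184, 0.1397]
tool_rot: [-180.0, 0.0, 75.7]
wrist_force: [0.9, 0.2, -1.4]
finger_gap: 0.0535
finger_force: 22.0
```

Request:
{"fn": "move_arm", "kwargs": {"moves": [0, 0, 0.05, 0, 0, 0, 4.8, 0, 0, 0.05, 0, 0, 0, 4.8, 0, 0, 0.05, 0, 0, 0, 4.8, 0, 0, 0.05, 0, 0, 0, 4.8, 0, 0, 0.05, 0, 0, 0, 4.8, 0, 0, 0, 0, 0, 0, 4.8, 0, 0, 0, 0, 0, 0, 4.8, 0, 0, 0, 0, 0, 0, 4.8]}}

```text
t: 33.5
tool_pos: [0.5628, -0.3183, 0.1369]
tool_rot: [-179.9, 0.0, 75.7]
wrist_force: [0.0, -0.1, -1.5]
finger_gap: 0.0537
finger_force: 22.0
```

Request:
{"fn": "move_arm", "kwargs": {"moves": [0, 0, 0.05, 0, 0, 0, 4.8, 0, 0, 0.05, 0, 0, 0, 4.8, 0, 0, 0.04, 0, 0, 0, 4.8, 0, 0, 0, 0, 0, 0, 4.8, 0, 0, 0, 0, 0, 0, 4.8, 0, 0, 0, 0, 0, 0, 4.8, 0, 0, 0, 0, 0, 0, 4.8, 0, 0, 0, 0, 0, 0, 4.8]}}

```text
t: 34.3
tool_pos: [0.5628, -0.3183, 0.1356]
tool_rot: [-179.9, 0.0, 75.7]
wrist_force: [-0.4, 0.4, 0.5]
finger_gap: 0.0539
finger_force: 22.0
```

Request:
{"fn": "move_arm", "kwargs": {"moves": [0, 0, 0.03, 0, 0, 0, 4.8, 0, 0, 0, 0, 0, 0, 4.8, 0, 0, 0, 0, 0, 0, 4.8, 0, 0, 0, 0, 0, 0, 4.8, 0, 0, 0, 0, 0, 0, 4.8, 0, 0, 0, 0, 0, 0, 4.8, 0, 0, 0, 0, 0, 0, 4.8, 0, 0, 0, 0, 0, 0, 4.8]}}

```text
t: 35.1
tool_pos: [0.5627, -0.3183, 0.1353]
tool_rot: [-179.9, 0.0, 75.7]
wrist_force: [-1.8, -1.0, 3.8]
finger_gap: 0.0536
finger_force: 22.0
```

Seated at the predicted height. Now I'll release and retreat straight up, well clear.

Request:
{"fn": "move_arm", "kwargs": {"moves": [0, 0, -0.03, 0, 0, 0, 4.8, 0, 0, 0, 0, 0, 0, 7.0, 0, 0, 0, 0, 0, 0, 7.0, 0, 0, 0, 0, 0, 0, 7.0, 0, 0, -0.5, 0, 0, 0, 7.0, 0, 0, -2.0, 0, 0, 0, 7.0, 0, 0, -4.0, 0, 0, 0, 7.0, 0, 0, -4.0, 0, 0, 0, 7.0]}}

```text
t: 35.9
tool_pos: [0.5624, -0.3179, 0.2412]
tool_rot: [-179.8, -0.0, 75.7]
wrist_force: [0.1, -0.8, 1.3]
finger_gap: 0.0701
finger_force: 0.0
```

Request:
{"fn": "move_arm", "kwargs": {"moves": [-2.0, 0, -4.0, 0, 0, 0, 7.0, -3.0, -3.0, -2.0, 0, 0, 0, 7.0, -3.0, -3.0, 0, 0, 0, 0, 7.0, -3.0, -3.0, 0, 0, 0, 0, 7.0, -3.0, -3.0, 0, 0, 0, 0, 7.0, -2.0, -1.0, 0, 0, 0, 0, 7.0, 0, 0, 0, 0, 0, 0, 7.0, 0, 0, 0, 0, 0, 0, 7.0]}}

```text
t: 36.7
tool_pos: [0.3974, -0.4412, 0.301]
tool_rot: [-180.0, 0.0, 75.6]
wrist_force: [1.7, 1.0, -0.4]
finger_gap: 0.0701
finger_force: 0.0
```

Run:
```python
from sl import *
s=st(); snap('wrist'); t=snap('top'); sc=snap('scene'); w,K,T=load('wrist')
wood(.1505); wood(.1505,'top',300)
a=cv2.resize(t['image'][170:320,310:560],(400,240),interpolation=cv2.INTER_CUBIC);b=cv2.resize(sc['image'][150:300,130:380],(400,240),interpolation=cv2.INTER_CUBIC)
c=cv2.resize(w,(400,300)); cv2.imwrite('pics/v9.png',np.vstack([np.hstack([a,b]),np.pad(c,((0,0),(0,400),(0,0)))]))
```

```text
{'t': 36.7, 'tool_pos': [0.3974, -0.4412, 0.301], 'tool_rot': [-179.9751, 0.0053, 75.6015], 'wrist_force': [1.703, 1.0164, -0.4037], 'finger_gap': 0.0701, 'finger_force': 0.0}
px (376, 0, 207, 131) mm c [ 546.6 -350.7] size [ 89.8 154.5] ang 75.6
px (459, 221, 88, 83) mm c [ 558.3 -312.3] size [168.7 160.2] ang 76.0
```

View pics/v9.png

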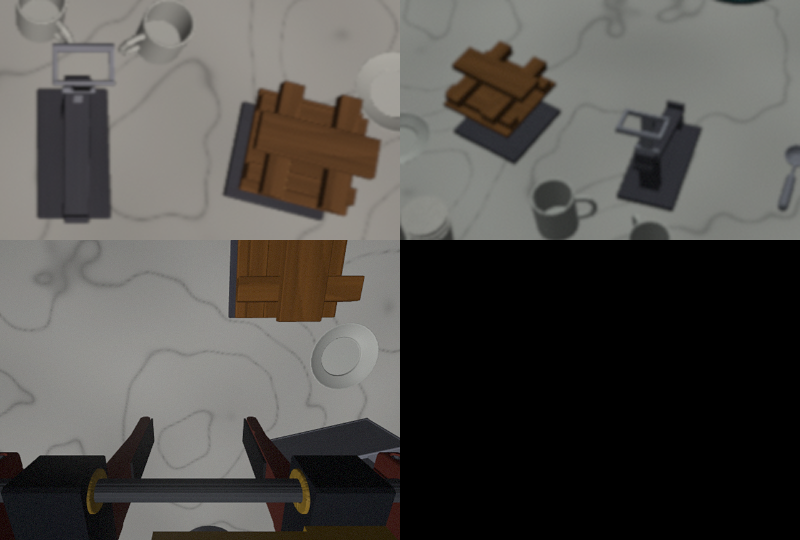

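The views show both slats across the rails, the board crosswise on top, the clamp open, and the bystanders in place. I'll check slat A's centring before handing in.

Run:
```python
from h import *
im,K,T=load('wrist'); h=cv2.cvtColor(im,cv2.COLOR_BGR2HSV); m=cv2.inRange(h,(4,90,40),(22,255,255))
c=np.array([.5626,-.3195]); a=np.radians(-14.2); M=np.array([[np.cos(a),np.sin(a)],[-np.sin(a),np.cos(a)]])
for v in (63,70,78):
    u=np.where(m[v])[0]; print(v,[ (M@(onz(K,T,(x,v),.1345)[:2]-c)*1000).round(1).tolist() for x in (u.min(),u.max())])
for v in (120,126): 
    u=np.where(m[v])[0]; print('board',v,u.min(),u.max(),[ (M@(onz(K,T,(x,v),.1505)[:2]-c)*1000).round(1).tolist() for x in (u.min(),u.max())])
im,K,T=load('top'); f=lambda x,y:(310+x/1.6,170+y/1.6)
for n,p,z in (('A+x',(350,97),.1345),('B+x',(292,84),.1345),('A-x',(340,213),.1345),('board+y',(257,130),.1505),('board-y',(378,160),.1505)): print(n,(M@(onz(K,T,f(*p),z)[:2]-c)*1000).round(1))
```

```text
63 [[-82.1, -28.1], [79.4, -28.6]]
70 [[-81.8, -33.2], [79.6, -33.7]]
78 [[-81.5, -39.0], [79.3, -39.6]]
board 120 376 535 [[-84.1, -71.3], [41.3, -71.7]]
board 126 442 513 [[-31.6, -76.0], [24.7, -76.2]]
A+x [ 79.7 -37.2]
B+x [77.3 42.8]
A-x [-80.  -50.5]
board+y [-2.9 81.1]
board-y [ -1.3 -80.9]
```

```bash
python3 -c "
from h import *
print(arm.finish_job())"
```

```text
the job is handed in; nothing more can be done
None
```

Job handed in at about 37 s: both slats lie square across the rails about 80 mm apart, the clamp holds itself open, and the board sits centred on top to within about 3 mm; the first slat was briefly pressed down with about 20 N before I eased off.

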